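# Slide the hung-up covers down the feed tray

### The arm

A 6-joint arm with a two-finger parallel gripper is mounted at the origin on the work surface. World frame = base frame: x ahead of the robot, y to its left, z up, the work surface at z = 0. Lengths are in m, angles in rad, forces in N, time in s.
With the tool pointing down it reaches from about 0.375 to 0.975 m from the base axis. Payload 3.8 kg.
Tool frame: the origin (TCP) lies on the mounting face of the last link; the fingertips stand 166 mm ahead of it and the grasp point (between the pads) lies 147 mm ahead of it; z points along the fingers, y is the direction in which the jaws open and shut (so a half turn about z gives the same grasp; the last joint's range is limited). The gripper opens to 88 mm and grips with 3 to 60 N. Pads are 18 mm wide; open, the fingers measure 123 mm over their backs; the gripper's body (75 mm by 187 mm) begins 45 mm behind the grasp point.
Start: joints at [1.175, 0.264, 1.604, -0, 1.274, -0.037], TCP at [0.237, 0.632, 0.405] pointing down, gripper open.
Joint ranges: [-2.63, 2.63], [-0.94, 2.18], [0.31, 2.57], [-1.31, 4.45], [0, 2.66], [-2.55, 2.55]. Speed limits (rad/s): [2.57, 2.57, 3.14, 3.14, 3.14, 3.14].

### API

Orientations are given as [roll, pitch, yaw] about the fixed x, y, z axes, in that order (R = Rz(yaw) Ry(pitch) Rx(roll)).
In Python, from plant import ctrl gives the robot as it stands. The module is installed in compiled form; this text tells all that it offers.
- The arm moves only by the tool drive_tool, never from a script. Its argument "rows" is one flat list of numbers, 4 for each row, row after row: the shift along the tool's x, y, z in m, then the turn about the tool's z in rad. A call has 1 to 5 rows; each row is the pose to reach, as a shift and turn from the pose measured when the call began, along the tool's axes at that moment; what a row does not reach only later rows make up. A row lasts 1/8 s, in which the tool goes at most 62.5 mm and 10.7 degrees, less where a joint would pass 70% of its speed; a pose out of reach is approached as far as the arm can. A call with a gripper value outside its range is refused whole. "claw" is the gripper's target within -1 to 1 (fully open at 1, half-way at 0, shut at -1), set as the call begins (left out, the last holds). The fingers move at their own pace and stop on an object; "newtons" is the grip in N (left out, the last holds). Time passes only in rows, so rows that repeat a pose let the fingers close. It gives the time, the measured TCP pose, the force and the opening at its end, in the units of the state.
- ctrl.get_state(): the state, without advancing time (a new reading comes with each control period).
- ctrl.snapshot(name): name is "scene" or "side" or "wrist"; returns (picture, depth): 420x560x3 uint8, red, green, blue; 420x560 float32, m along the optical axis (not along the pixel's ray), 0 where there is no reading.
- ctrl.camera_model(name): a dict with "camera_matrix" (3x3 intrinsics, pixels), "xyz" and "attitude" of the camera in the world; the wrist camera has in their place "mount" (4x4, takes a point from camera to tool coordinates, whose origin is the TCP and whose axes are the flange's). Camera axes: x right, y up, looking along -z (the intrinsics and any distortion apply to the point x, -y, -z); pixel columns grow to the right and rows downward; lengths in m; the calibration is good to about 2 mm. A picture is of the moment at which its call begins: read the wrist's pose just before it. camera_model takes no time and is no camera call.
- ctrl.close_job(): hands the job in, once; it reports no verdict.
The state is a dict: "time": time; "joints": joint angles; "dq": joint speeds; "joint_efforts": joint torques, N m; "eef_pos": TCP position; "tool_rot": TCP orientation; "contact_force": force on the tool from outside, world axes, zero at the start; "wrist_torque": the same for the moment, N m; "finger_gap": opening from 0.0 (shut) to 1.0 (fully open).
Only numpy, scipy, OpenCV 4.12 (cv2) and the standard library are available. Lean on these libraries where they do the work, as an engineer would, in place of code of your own. Each camera call takes 0.05 s, during which the arm holds its last target.

### The job

Two machined aluminium covers have hung up half-way down the sloped feed tray beside the bench machine. Slide both down their lanes, without lifting them out of the tray, until each rests flat and square against the black stop at the low end. Leave the orange setup dummy in its lane where it is.

Things in the scene. Friction and masses are not known exactly. Their poses are not given: they have to be found in the camera images.
- tray: Fixed grey tray, floor tilted 15 deg, falling away from the robot. Origin on the floor's top face, middle of the middle lane; own x points down the slope along the lanes, y across, z square off the floor. Floor from x=-168 mm (open high end) to +130 mm, the face of a black stop 27 mm high. Lane centres y=-88, 0, +88 mm; lanes 82 mm wide, blue walls 18 mm high. Friction holds parts.
- cover_a_mid (a point): Aluminium cover, 0.2 to 0.4 kg: flange 60 mm along the lane (its x), 70 mm across (y), 22 mm thick, with a round boss 36 mm wide and 20 mm tall on top; 42 mm tall in all. The point is its centre, 21 mm above its underside; axes as the tray's when straight. Seated against the stop, the point is at x=+100 mm in the tray's frame. Starts in any lane.
- cover_b_mid (a point): The other aluminium cover, the same in every way.
- dummy_mid (a point): Orange plastic setup dummy, to be left alone: the same flange (60 x 70 x 22 mm) with a square 34 mm block 20 mm tall on top; the point is at its centre, 21 mm above its underside. It lies in the remaining lane.
Things that resemble listed ones, but are neither listed nor needed, are in the scene too. What is shaped like the part that bears cover_a_mid but blue, green or yellow is not meant.

How it is judged:
By the outcome, as a careful person would: the job done as asked, in the order asked, and still so for the second after the job is handed in, with the robot touching nothing.
It also fails if it takes over 54 s, if anything falls off the work surface, if the arm or the gripper's body presses on something with over 40 N, if the wrist force passes 120 N, or if a joint passes its speed limit or range.

## Working session

There is one attempt and no reset: what is moved stays moved. The work goes in short steps, Python scripts to look and compute and a tool call to move; the robot and the scene stay as the last step left them, time stands still between calls to the robot, and variables do not carry over. Pictures are saved under pics/ and viewed, and the job is handed in when it is done.

Besides the shell and the picture viewer there is one more tool, called after ">>>" as a command line: name --argument value ..., lists and objects as JSON in quotes. drive_tool: Moves the arm, as the interface text tells. Its arguments: {"type":"object","properties":{"rows":{"type":"array","items":{"type":"number"}},"claw":{"type":"number"},"newtons":{"type":"number"}},"required":["rows"]}

```bash
mkdir -p pics; ls
cat > h.py <<'E'
import numpy as np, cv2
from plant import ctrl
from scipy.spatial.transform import Rotation as R
def snap(n,tag):
    s=ctrl.get_state(); im,d=ctrl.snapshot(n); cv2.imwrite(f'pics/{tag}.png',im[:,:,::-1]); np.savez(f'pics/{tag}.npz',im=im,d=d,p=s['eef_pos'],r=s['tool_rot']); return im,d,s
E
python3 - <<'E'
from h import *
print(ctrl.get_state())
for n in ['scene','side','wrist']:
    print(n,ctrl.camera_model(n)); snap(n,n+'0')
E
```

```text
pics
{'time': 0.0, 'joints': array([ 1.17507277e+00,  2.64742261e-01,  1.60536677e+00, -1.38022588e-05,
        1.27368329e+00, -3.68894254e-02]), 'dq': array([-1.59288546e-03,  5.96384653e-05,  4.07965062e-04, -1.03872517e-03,
        4.60316179e-06, -9.83171680e-04]), 'joint_efforts': array([-2.22428731e-03, -5.02107632e+01, -3.56878245e+01,  7.27254222e-02,
        2.93898932e-02, -1.65061365e-04]), 'eef_pos': array([0.23691448, 0.63169426, 0.40339884]), 'tool_rot': array([-3.13939399e+00, -6.79464311e-05,  2.78276250e+00]), 'contact_force': array([ 0.25692977, -0.34811178, -0.21605778]), 'wrist_torque': array([ 0.01119618, -0.04979765, -0.03377528]), 'finger_gap': 1.0013133455357683}
scene {'camera_matrix': array([[511.17225701,   0.        , 280.08414408],
       [  0.        , 511.17225701, 207.89470819],
       [  0.        ,   0.        ,   1.        ]]), 'xyz': array([ 1.16193237, -0.01058243,  0.66008688]), 'attitude': array([ 0.84545102, -0.01587721,  1.66947349])}
side {'camera_matrix': array([[454.57557571,   0.        , 280.5761995 ],
       [  0.        , 454.57557571, 208.23433073],
       [  0.        ,   0.        ,   1.        ]]), 'xyz': array([ 0.23404161, -0.44755819,  0.71567585]), 'attitude': array([ 0.68500394,  0.01157642, -0.70933323])}
wrist {'camera_matrix': array([[326.23401731,   0.        , 280.3650078 ],
       [  0.        , 326.23401731, 210.61658627],
       [  0.        ,   0.        ,   1.        ]]), 'mount': array([[ 1.10508313e-04,  9.55557062e-01,  2.94806188e-01,
         7.56589257e-02],
       [ 9.99999984e-01, -6.39394658e-05, -1.67603345e-04,
        -1.05358149e-03],
       [-1.41304810e-04,  2.94806201e-01, -9.55557054e-01,
         1.99341287e-02],
       [ 0.00000000e+00,  0.00000000e+00,  0.00000000e+00,
         1.00000000e+00]])}
```

View pics/scene0.png

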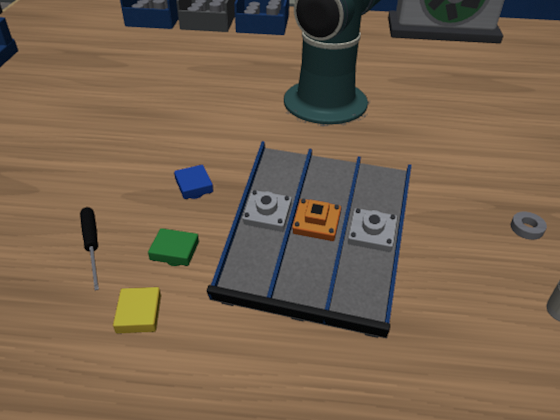

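View pics/side0.png

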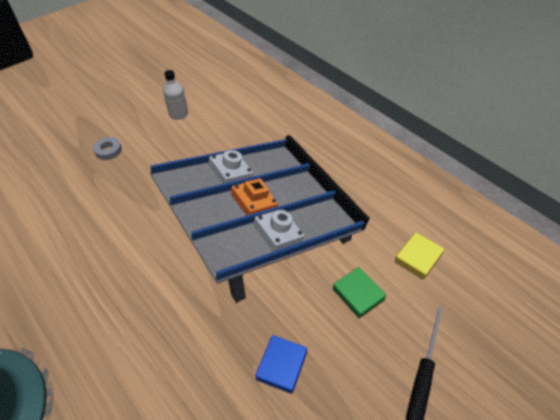

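View pics/wrist0.png

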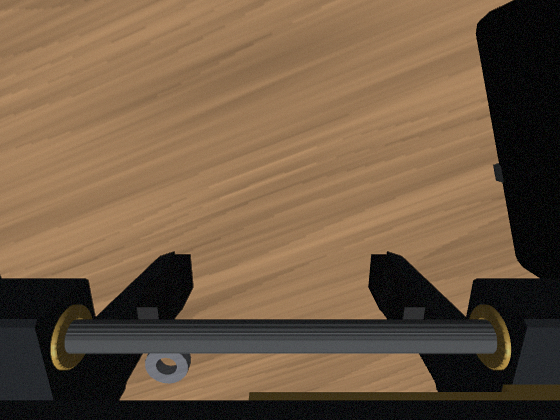

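Candidates in the scene view are the silver covers at (267,208) and (373,228), the orange dummy at (317,215), and the blue (193,181), green (174,246) and yellow (137,310) lookalikes off the tray. I'm choosing the two silver ones in the outer lanes. Next I'll measure the tray and check the choice with a crop.

```bash
cat >> h.py <<'E'
def cloud(tag,cam):
    f=np.load(f'pics/{tag}.npz'); im,d=f['im'],f['d']; m=ctrl.camera_model(cam); K=m['camera_matrix']
    v,u=np.mgrid[:420,:560]; x=(u-K[0,2])/K[0,0]*d; y=(v-K[1,2])/K[1,1]*d
    P=np.stack([x,-y,-d],-1)
    if 'mount' in m:
        P=P@m['mount'][:3,:3].T+m['mount'][:3,3]; return P@R.from_euler('xyz',f['r']).as_matrix().T+f['p'],im,d
    return P@R.from_euler('xyz',m['attitude']).as_matrix().T+m['xyz'],im,d
E
python3 - <<'E'
from h import *
im=cv2.imread('pics/scene0.png'); cv2.imwrite('pics/crop0.png',cv2.resize(im[135:335,200:420],None,fx=3,fy=3)[:600,:])
for t,c in [('scene0','scene'),('side0','side')]:
    P,im,d=cloud(t,c)
    hsv=cv2.cvtColor(im,cv2.COLOR_RGB2HSV)
    print(t,'table z',np.median(P[350:400,250:300,2] if c=='scene' else P[380:410,100:200,2]))
    ok=(d>0)&(P[...,0]>.3)&(P[...,0]<.95)&(abs(P[...,1])<.35)
    blue=ok&(hsv[...,0]>100)&(hsv[...,0]<130)&(hsv[...,1]>120)&(P[...,2]>.03)
    floor=ok&(hsv[...,1]<40)&(hsv[...,2]>50)&(hsv[...,2]<125)&(P[...,2]>.03)
    floor=cv2.erode(floor.astype(np.uint8),np.ones((5,5)))>0
    Q=P[floor]; A=np.c_[Q[:,:2],np.ones(len(Q))]; 
    for _ in range(4):
        w=np.linalg.lstsq(A,Q[:,2],rcond=None)[0]; r=abs(A@w-Q[:,2]); k=r<.004; A,Q=A[k],Q[k]
    print('floor n',len(Q),w,'tilt',np.degrees(np.arctan(np.hypot(*w[:2]))),'yaw',np.degrees(np.arctan2(-w[1],-w[0])),Q.min(0),Q.max(0))
    B=P[blue]; print('blue',len(B),B.min(0),B.max(0))
    np.save('pics/w_'+c,w)
E
```

```text
scene0 table z 0.001241086727270968
floor n 12719 [-0.26446635  0.04117734  0.22280402] tilt 14.984154585527339 yaw -8.849880606157216 [ 0.39300941 -0.14485296  0.04012792] [0.69515062 0.14283989 0.11722039]
blue 3350 [ 0.35649732 -0.28669179  0.03000653] [0.72495794 0.15131005 0.13458048]
side0 table z -0.0010691313108583955
floor n 10 [ 0.14331987 -0.0417292   0.02220266] tilt 8.489926950521355 yaw 163.7664847753726 [ 0.49788475 -0.08654395  0.0918119 ] [0.52684512 0.10590065 0.09686237]
blue 5170 [ 0.35189254 -0.29194532  0.03049514] [0.71278592 0.1485657  0.13180976]
```

View pics/crop0.png

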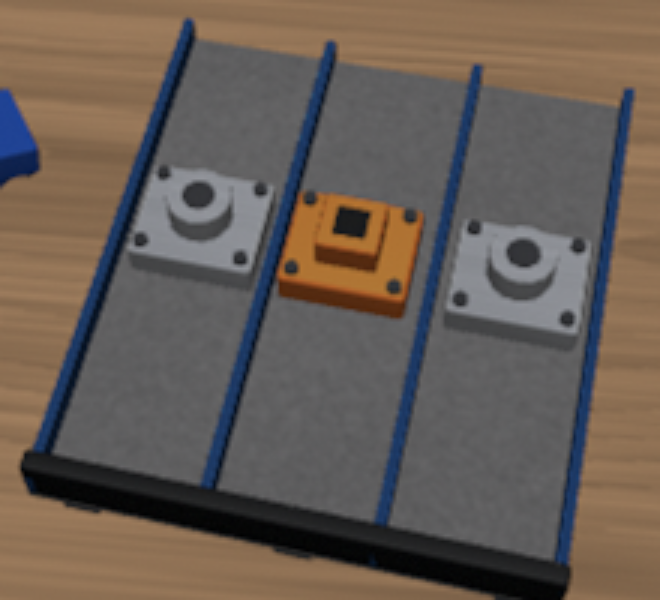

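The crop shows both silver parts with round bosses, and the orange one with a square block in the middle lane, so the choice stands. Next: the tray frame and the part positions.

Run:
```python
from h import *
w=np.load('pics/w_scene.npy')
n=np.array([-w[0],-w[1],1]);n/=np.linalg.norm(n)
x=np.array([0,0,-1])-n*(-n[2]); x/=np.linalg.norm(x); y=np.cross(n,x)
F=np.stack([x,y,n],1)
o=np.array([.55,0,w@[.55,0,1]])
for t,c in [('scene0','scene'),('side0','side')]:
    P,im,d=cloud(t,c); hsv=cv2.cvtColor(im,cv2.COLOR_RGB2HSV)
    q=(P-o)@F
    ok=(d>0)&(abs(q[...,0])<.25)&(abs(q[...,1])<.2)&(q[...,2]>-.02)
    wall=ok&(hsv[...,0]>100)&(hsv[...,0]<130)&(hsv[...,1]>120)&(abs(q[...,2]-.017)<.004)
    W=q[wall]; 
    for lo in (-.132,-.044,.044,.132):
        for off in [0]:
            k=abs(W[:,1]-lo)<.03
            if k.sum()>50:
                p=np.polyfit(W[k,0],W[k,1],1); print(c,'wall',lo,k.sum(),'slope deg',np.degrees(np.arctan(p[0])),'y at 0',p[1],W[k,0].min(),W[k,0].max(), W[k,2].mean())
    bl=ok&(hsv[...,2]<50)&(q[...,2]>.02)&(q[...,2]<.04)&(q[...,0]>.05)
    p=q[bl]; print('stop top',len(p),np.percentile(p,[2,50,98],axis=0).round(4).tolist())
    sil=ok&(hsv[...,1]<50)&(q[...,2]>.012)&(q[...,2]<.06)&(hsv[...,2]>60)
    org=ok&(hsv[...,0]<18)&(hsv[...,1]>170)&(hsv[...,2]>120)&(q[...,2]>.005)
    for nm,m in (('sil',sil),('org',org)):
        nn,lab,st,ce=cv2.connectedComponentsWithStats(m.astype(np.uint8))
        for i in range(1,nn):
            if st[i,4]<150: continue
            Q=q[lab==i]; tp=Q[abs(Q[:,2]-.022)<.003]; bs=Q[Q[:,2]>.037]
            print(nm,ce[i].round(),st[i,4],'flange',np.percentile(tp,[1,99],axis=0).round(4).tolist(),cv2.minAreaRect((tp[:,:2]*1000).astype(np.float32)),'boss',bs.mean(0).round(4),len(bs),'z98',np.percentile(Q[:,2],98))
```

```text
scene wall -0.132 579 slope deg 0.16502497220615175 y at 0 -0.13182209402338596 -0.14750269438065072 0.1587852464976882 0.01743886079986459
scene wall -0.044 598 slope deg 0.14013673961190484 y at 0 -0.044364403426484046 -0.14832075318401478 0.1435023931293964 0.017694381176628495
scene wall 0.044 530 slope deg 0.23162195873184513 y at 0 0.04303754934606125 -0.1502786982972413 0.15878082402797367 0.017866535908505368
scene wall 0.132 492 slope deg 0.1317702819882508 y at 0 0.1301727746953422 -0.14904016732988357 0.1573080177148849 0.017701330222923653
stop top 1524 [[0.1479, -0.129, 0.0206], [0.1543, 0.0069, 0.0265], [0.1585, 0.1292, 0.0291]]
sil [267. 209.] 1268 flange [[-0.0389, -0.1214, 0.0193], [0.0201, -0.053, 0.0247]] ((-9.803079605102539, -87.27458953857422), (61.32432174682617, 69.56499481201172), 0.1020406037569046) boss [-0.0082 -0.0865  0.0417] 275 z98 0.04337145635181959
sil [373. 228.] 1407 flange [[-0.0395, 0.0535, 0.0193], [0.0193, 0.1222, 0.0246]] ((-10.462203979492188, 87.68101501464844), (61.268943786621094, 70.33422088623047), 1.1455811262130737) boss [-0.0091  0.0
[... 974 characters left out ...]
0415, 0.0512, 0.019], [0.0152, 0.1149, 0.0239]] ((-12.676057815551758, 84.14695739746094), (57.933135986328125, 68.32312774658203), 0.603365957736969) boss [-0.0128  0.0836  0.039 ] 176 z98 0.040432733238507906
sil [279. 228.] 1136 flange [[-0.0403, -0.1248, 0.019], [0.0163, -0.0581, 0.0245]] ((-11.67757797241211, -91.21173095703125), (58.588138580322266, 68.76753234863281), 0.6858789324760437) boss [-0.0122 -0.0913  0.0394] 244 z98 0.0406683315413109
org [253. 196.] 739 flange [[-0.0412, -0.0407, 0.019], [0.0133, 0.0214, 0.0243]] ((-13.683303833007812, -8.375133514404297), (56.50578689575195, 65.25032043457031), 0.09049687534570694) boss [-0.0144 -0.0093  0.0391] 169 z98 0.04033537829377315
```

```bash
cat >> h.py <<'E'
_w=np.load('pics/w_scene.npy'); 
_a=np.radians(-8.65); _t=np.radians(15)
X=np.array([np.cos(_a)*np.cos(_t),np.sin(_a)*np.cos(_t),-np.sin(_t)]); Y=np.array([-np.sin(_a),np.cos(_a),0]); F=np.stack([X,Y,np.cross(X,Y)],1)
def _o():
    n=np.array([-_w[0],-_w[1],1]);n/=np.linalg.norm(n); x=np.array([0,0,-1])+n*n[2]; x/=np.linalg.norm(x)
    return np.array([.55,0,_w@[.55,0,1]])+np.stack([x,np.cross(n,x),n],1)@np.array([.017,-.003,-.0011])
O=_o()
YAW=np.radians(171.35)
def tip_target(x,y,h):  # fingertip centre at tray x,y, tip h (vertical) above the floor at that x
    return O+F@np.array([x,y,0])+np.array([0,0,h+.166])
def shift(x,y,h):
    s=ctrl.get_state(); Rm=R.from_euler('xyz',s['tool_rot']).as_matrix(); t=tip_target(x,y,h)
    dy=(YAW-s['tool_rot'][2]+np.pi)%(2*np.pi)-np.pi
    print('tgt',t.round(4),'shift',(Rm.T@(t-s['eef_pos'])).round(4),'turn(toolz)',round(-dy,4),'t',s['time'])
def where():
    s=ctrl.get_state(); p=s['eef_pos']+R.from_euler('xyz',s['tool_rot']).as_matrix()@[0,0,.166]; q=F.T@(p-O)
    print('tip tray',q.round(4),'h',round((p-O-F@[0,0,0])[2]+np.tan(_t)*((p-O)[:2]@[np.cos(_a),np.sin(_a)]),4),'F',s['contact_force'].round(2),'gap',s['finger_gap'],'t',s['time'])
E
python3 - <<'E'
from h import *
print(O); shift(-.09,.088,.09); shift(-.09,.088,.012);shift(.055,.088,.012); where()
E
```

```text
[ 0.56548389 -0.00544698  0.07188955]
tgt [0.4928 0.0946 0.3512] shift [-0.4281 -0.413   0.0532] turn(toolz) -0.2078 t 0.15
tgt [0.4928 0.0946 0.2732] shift [-0.4282 -0.4129  0.1312] turn(toolz) -0.2078 t 0.15
tgt [0.6312 0.0736 0.2357] shift [-0.5652 -0.3839  0.1687] turn(toolz) -0.2078 t 0.15
tip tray [-0.4493  0.5803  0.0512] h 0.0531 F [ 0.29 -1.3  -0.25] gap 0.9968812925361685 t 0.15
```

>>> drive_tool --rows '[-0.04,-0.04,0.0,-0.05,-0.08,-0.08,0.0,-0.1,-0.12,-0.115,0.0,-0.15,-0.16,-0.155,0.0,-0.2,-0.2,-0.193,0.0,-0.208]' --claw -0.3

```text
time: 0.78
eef_pos: [0.3567, 0.3791, 0.4038]
tool_rot: [-3.14, -0.0, 2.992]
contact_force: [0.6, -0.2, -0.3]
finger_gap: 0.456
```

```bash
python3 -c "
from h import *
shift(-.10,.088,.09); where()"
```

```text
tgt [0.4832 0.0961 0.3538] shift [-0.1673 -0.2609  0.0504] turn(toolz) 0.0012 t 0.775
tip tray [-0.2982  0.3484  0.0918] h 0.0951 F [ 0.64 -0.18 -0.31] gap 0.45562685632546385 t 0.775
```

>>> drive_tool --rows '[-0.033,-0.05,0.0,0,-0.067,-0.104,0.005,0,-0.1,-0.156,0.02,0,-0.134,-0.208,0.035,0,-0.167,-0.261,0.05,0]'

```text
time: 1.4
eef_pos: [0.4811, 0.099, 0.3552]
tool_rot: [-3.14, 0.0, 2.992]
contact_force: [0.8, 1.1, -0.9]
finger_gap: 0.351
```

>>> drive_tool --rows '[0,0,0,0,0,0,0,0]'

```text
time: 1.65
eef_pos: [0.4809, 0.0989, 0.355]
tool_rot: [-3.14, -0.001, 2.99]
contact_force: [-0.0, -0.2, 0.4]
finger_gap: 0.355
```

Run:
```python
from h import *
where(); snap('wrist','wrist1'); snap('scene','scene1')
shift(-.09,.088,.09)
P,im,d=cloud('wrist1','wrist'); q=(P-O)@F
hsv=cv2.cvtColor(im,cv2.COLOR_RGB2HSV)
ok=(d>0)&(abs(q[...,0])<.2)&(abs(q[...,1])<.16)
wall=ok&(hsv[...,0]>100)&(hsv[...,0]<130)&(hsv[...,1]>120)&(abs(q[...,2]-.017)<.006)
W=q[wall]
for lo in (-.132,-.044,.044,.132):
    k=abs(W[:,1]-lo)<.02
    if k.sum()>50: print('wall',lo,np.polyfit(W[k,0],W[k,1],1),np.percentile(W[k,2],[50,90]))
sil=ok&(hsv[...,1]<50)&(q[...,2]>.012)&(q[...,2]<.06)&(hsv[...,2]>60)
nn,lab,st,ce=cv2.connectedComponentsWithStats(sil.astype(np.uint8))
for i in range(1,nn):
    if st[i,4]<300: continue
    Q=q[lab==i]; tp=Q[abs(Q[:,2]-.022)<.003]; bs=Q[Q[:,2]>.037]
    print(ce[i],st[i,4],cv2.minAreaRect((tp[:,:2]*1000).astype(np.float32)),bs.mean(0),bs[:,2].max(),np.median(tp[:,2]))
fl=ok&(abs(q[...,2])<.006)&(hsv[...,1]<40)
print('floor z',np.median(q[fl][:,2]),fl.sum())
```

```text
tip tray [-0.1263  0.0902  0.0874] h 0.0905 F [-0.   -0.16  0.45] gap 0.354922781261775 t 1.65
tgt [0.4928 0.0946 0.3512] shift [-0.0126 -0.0036  0.0043] turn(toolz) 0.0026 t 1.75
wall -0.132 [-0.00478457 -0.12949818] [0.01750079 0.01864759]
wall -0.044 [ 0.00046146 -0.04164183] [0.01745103 0.01860199]
wall 0.044 [6.09330857e-05 4.55220107e-02] [0.01788064 0.01874645]
wall 0.132 [-0.0006838   0.13183236] [0.01794152 0.01872966]
[ 56.38848921 289.99345978] 3058 ((-38.50959396362305, -85.44940185546875), (39.51885223388672, 69.54962921142578), 0.9589347243309021) [-0.04120843 -0.08480683  0.04094501] 0.04356394310431653 0.022073207155137723
[280.49021465 295.25063131] 3168 ((-34.74524688720703, 88.67822265625), (47.38850402832031, 65.70005798339844), 0.8842892646789551) [-0.04053759  0.08936721  0.04085705] 0.043380073827175944 0.022124129656825257
floor z 0.00015799114642680532 42830
```

View pics/wrist1.png

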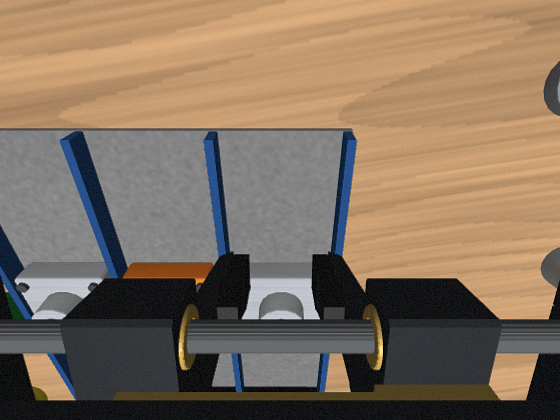

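View pics/scene1.png

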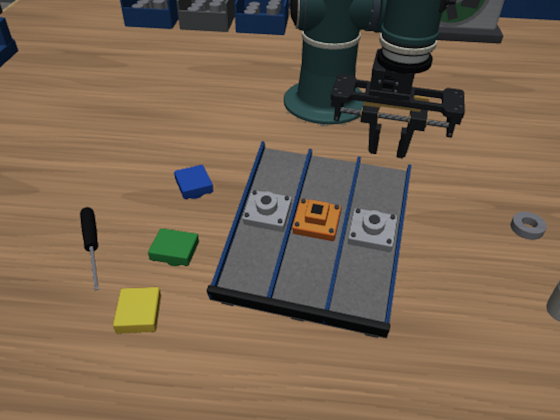

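>>> drive_tool --rows '[-0.011,-0.003,0.03,0,-0.012,-0.003,0.06,0,-0.012,-0.003,0.075,0,-0.012,-0.003,0.084,0,-0.012,-0.003,0.084,0]'

```text
time: 2.38
eef_pos: [0.4921, 0.0958, 0.2715]
tool_rot: [-3.14, 0.0, 2.994]
contact_force: [0.7, -0.0, -0.6]
finger_gap: 0.349
```

```bash
python3 -c "
from h import *
where();shift(-.09,.089,.009); shift(-.05,.089,.009)
shift(.055,.089,.009);snap('side','side2')"
```

```text
tip tray [-0.0934  0.0889  0.0097] h 0.0101 F [ 0.72 -0.02 -0.59] gap 0.34944864248086016 t 2.375
tgt [0.4929 0.0956 0.2702] shift [-0.0008 -0.      0.0013] turn(toolz) 0.0035 t 2.375
tgt [0.5311 0.0898 0.2598] shift [-0.0395 -0.0002  0.0116] turn(toolz) 0.0035 t 2.375
tgt [0.6314 0.0746 0.2327] shift [-0.1409 -0.0005  0.0388] turn(toolz) 0.0035 t 2.375
```

View pics/side2.png

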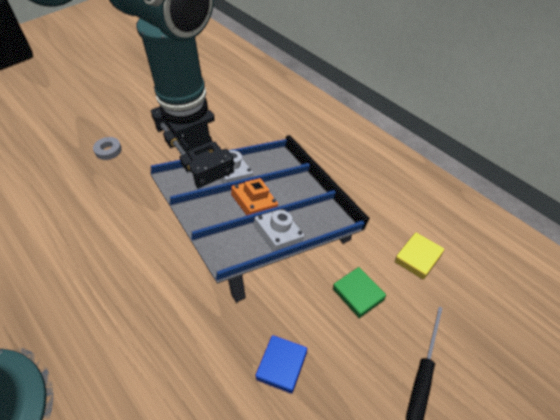

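>>> drive_tool --rows '[-0.01,0,0.003,0.003,-0.018,0,0.005,0.003,-0.026,0,0.007,0.003,-0.034,0,0.009,0.003,-0.042,0,0.0113,0.003]'

```text
time: 3.05
eef_pos: [0.5346, 0.0893, 0.2608]
tool_rot: [-3.141, 0.001, 2.991]
contact_force: [-1.5, 0.0, 3.2]
finger_gap: 0.346
```

```bash
python3 -c "
from h import *
where();shift(.055,.089,.009)"
```

```text
tip tray [-0.049   0.0889  0.0106] h 0.0109 F [-1.5   0.05  3.2 ] gap 0.3462301168059043 t 3.05
tgt [0.6314 0.0746 0.2327] shift [-0.0979 -0.      0.0282] turn(toolz) -0.0001 t 3.05
```

>>> drive_tool --rows '[-0.008,0,0.0012,0,-0.017,0,0.0036,0,-0.026,0,0.006,0,-0.035,0,0.0085,0]'

```text
time: 3.55
eef_pos: [0.5697, 0.0839, 0.2519]
tool_rot: [-3.141, 0.001, 2.991]
contact_force: [-0.2, 0.1, -0.3]
finger_gap: 0.345
```

Run:
```python
from h import *
where();shift(.055,.089,.010)
snap('scene','scene3')
im=cv2.imread('pics/scene3.png'); cv2.imwrite('pics/crop3.png',cv2.resize(im[135:335,200:460],None,fx=3,fy=3))
```

```text
tip tray [-0.0124  0.0889  0.0112] h 0.0116 F [-0.19  0.14 -0.26] gap 0.34465327185544214 t 3.55
tgt [0.6314 0.0746 0.2337] shift [-0.0623  0.      0.0183] turn(toolz) -0.0 t 3.55
```

View pics/crop3.png

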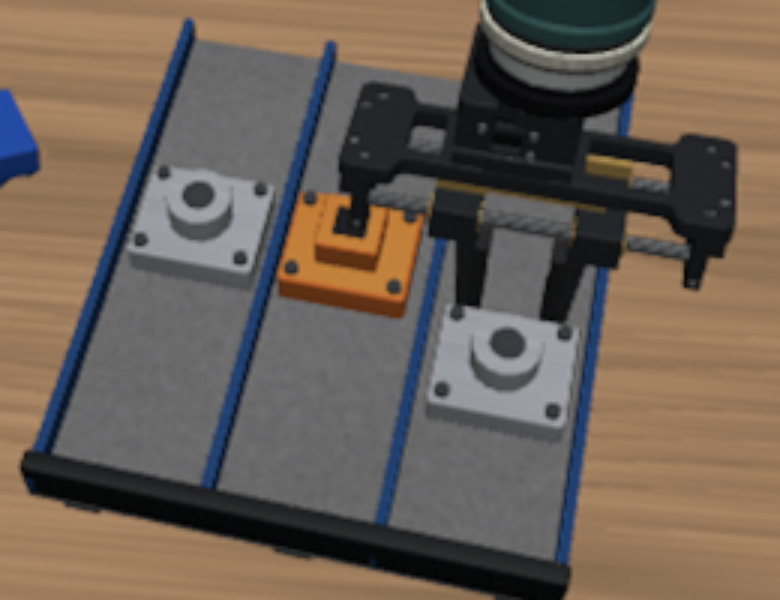

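>>> drive_tool --rows '[-0.008,0,0.0022,0,-0.017,0,0.0048,0,-0.026,0,0.0075,0,-0.035,0,0.01,0,-0.044,0,0.0128,0]'

```text
time: 4.22
eef_pos: [0.6149, 0.0771, 0.2393]
tool_rot: [-3.141, 0.002, 2.99]
contact_force: [-1.8, 0.5, 1.5]
finger_gap: 0.349
```

Run:
```python
from h import *
where();shift(.06,.089,.010)
snap('scene','scene4')
im=cv2.imread('pics/scene4.png'); cv2.imwrite('pics/crop4.png',cv2.resize(im[135:335,200:460],None,fx=3,fy=3))
```

```text
tip tray [0.0353 0.0889 0.0109] h 0.0113 F [-1.8   0.46  1.53] gap 0.3494339259364362 t 4.225
tgt [0.6362 0.0738 0.2324] shift [-0.0215 -0.      0.007 ] turn(toolz) -0.0002 t 4.225
```

View pics/crop4.png

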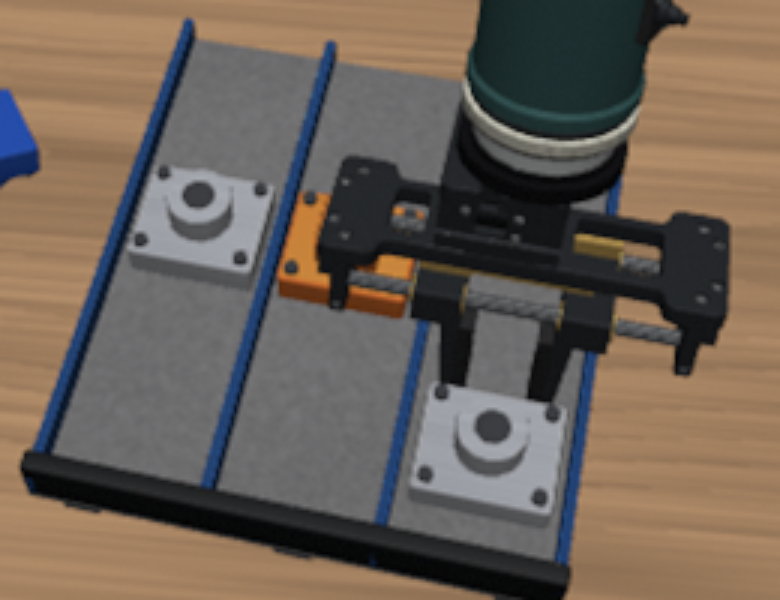

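>>> drive_tool --rows '[-0.007,0,0.0022,0,-0.013,0,0.0038,0,-0.019,0,0.0055,0,-0.023,0,0.0065,0]'

```text
time: 4.78
eef_pos: [0.6385, 0.0734, 0.2324]
tool_rot: [-3.141, 0.002, 2.99]
contact_force: [-8.4, 1.9, 9.4]
finger_gap: 0.351
```

>>> drive_tool --rows '[-0.001,0,0.0003,0,-0.002,0,0.0006,0]'

```text
time: 5.03
eef_pos: [0.6394, 0.0734, 0.2323]
tool_rot: [-3.141, -0.003, 2.99]
contact_force: [-10.5, 0.6, 11.5]
finger_gap: 0.351
```

Run:
```python
from h import *
where()
snap('scene','scene5')
im=cv2.imread('pics/scene5.png'); cv2.imwrite('pics/crop5.png',cv2.resize(im[135:335,200:460],None,fx=3,fy=3))
```

```text
tip tray [0.0601 0.0889 0.0103] h 0.0107 F [-10.51   0.65  11.49] gap 0.35053225562949614 t 5.025
```

View pics/crop5.png

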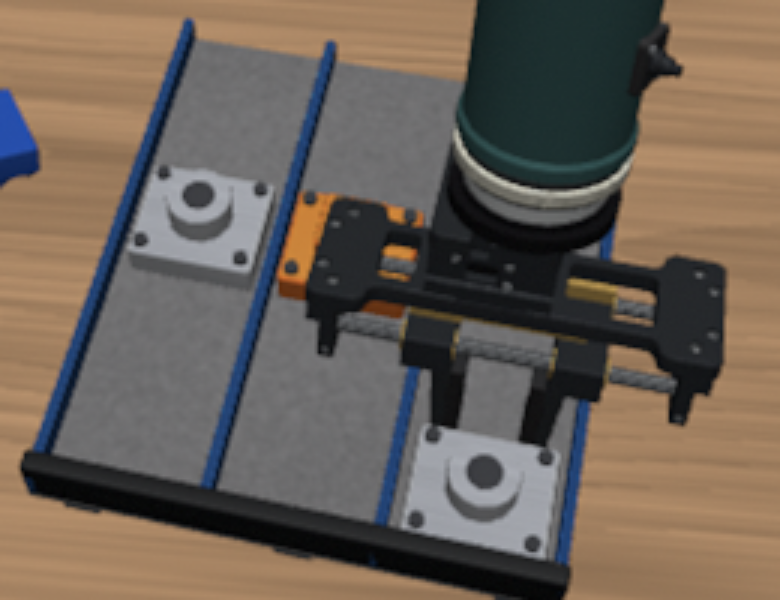

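>>> drive_tool --rows '[0.004,0,-0.0011,0,0.012,0,-0.0035,0,0.02,0,-0.007,0,0.02,0,-0.04,0,0.02,0,-0.085,0]'

```text
time: 5.7
eef_pos: [0.6185, 0.0765, 0.3166]
tool_rot: [-3.14, -0.006, 2.99]
contact_force: [-0.3, 0.5, -0.5]
finger_gap: 0.354
```

>>> drive_tool --rows '[0.05,0,0,0,0.1,0,0,0,0.12,-0.04,0,0,0.13,-0.09,0,0,0.13,-0.14,0,0]'

```text
time: 6.32
eef_pos: [0.4674, -0.043, 0.3179]
tool_rot: [-3.14, -0.005, 2.992]
contact_force: [0.6, 0.4, 0.4]
finger_gap: 0.349
```

```bash
cat > chk.py <<'E'
from h import *
import sys
def chk(tag,cam):
    P,im,d=cloud(tag,cam); q=(P-O)@F; hsv=cv2.cvtColor(im,cv2.COLOR_RGB2HSV)
    ok=(d>0)&(abs(q[...,0])<.2)&(abs(q[...,1])<.15)
    for nm,m in (('sil',ok&(hsv[...,1]<50)&(q[...,2]>.012)&(q[...,2]<.06)&(hsv[...,2]>60)),('org',ok&(hsv[...,0]<18)&(hsv[...,1]>170)&(hsv[...,2]>120)&(q[...,2]>.005))):
        nn,lab,st,ce=cv2.connectedComponentsWithStats(m.astype(np.uint8))
        for i in range(1,nn):
            if st[i,4]<200: continue
            Q=q[lab==i]; tp=Q[abs(Q[:,2]-.022)<.004]; bs=Q[Q[:,2]>.037]
            A=np.c_[tp[:,:2],np.ones(len(tp))]; s=np.linalg.lstsq(A,tp[:,2],rcond=None)[0]
            print(cam,nm,ce[i].round(),st[i,4],'rect',np.round(np.hstack(cv2.minAreaRect((tp[:,:2]*1000).astype(np.float32))),1),'boss',bs.mean(0).round(4),'plane tilt deg',np.degrees(s[:2]).round(1))
    bl=ok&(hsv[...,2]<50)&(q[...,2]>.02)&(q[...,2]<.04)&(q[...,0]>.1)
    if bl.sum()>100: print('stop top x,y,z',np.percentile(q[bl],[2,50,98],axis=0).round(4).tolist())
for c in sys.argv[2:]:
    snap(c,c+sys.argv[1]); chk(c+sys.argv[1],c)
    im=cv2.imread(f'pics/{c}{sys.argv[1]}.png')
    if c=='scene': cv2.imwrite(f'pics/crop{sys.argv[1]}.png',cv2.resize(im[135:335,200:460],None,fx=3,fy=3))
E
python3 chk.py 6 scene side; python3 -c "
from h import *
where();shift(-.09,-.087,.09);shift(-.09,-.087,.010)"
```

```text
scene sil [267. 209.] 1288 rect [-26.7 -84.1  60.5  69.9   0.2] boss [-0.0253 -0.0833  0.0426] plane tilt deg [-0.9 -0.1]
scene sil [361. 299.] 1654 rect [99.1 90.8 60.8 69.8  0.4] boss [0.1009 0.0909 0.0426] plane tilt deg [0.3 0.1]
scene org [317. 217.] 990 rect [-26.   -0.6  59.2  69.6   0.3] boss [-0.0247  0.      0.0427] plane tilt deg [-0.7  0. ]
stop top x,y,z [[0.1312, -0.1267, 0.0207], [0.1376, 0.0087, 0.0275], [0.1415, 0.1317, 0.0303]]
side sil [285. 153.] 770 rect [100.7  91.5  78.7  67.5  89.7] boss [0.0962 0.0861 0.0401] plane tilt deg [1.1 0.6]
side sil [281. 229.] 1021 rect [-28.8 -87.2  60.5  70.    0.1] boss [-0.0296 -0.09    0.0405] plane tilt deg [0.5 0.7]
stop top x,y,z [[0.1267, -0.1338, 0.0203], [0.1301, -0.0387, 0.0246], [0.1363, 0.0936, 0.0269]]
tip tray [-0.1091 -0.0547  0.0536] h 0.0555 F [ 0.75 -0.79  0.74] gap 0.3482554161674604 t 6.425
tgt [ 0.4665 -0.0784  0.3512] shift [-0.0037 -0.033  -0.0332] turn(toolz) -0.0045 t 6.425
tgt [ 0.4665 -0.0784  0.2712] shift [-0.0041 -0.0327  0.0468] turn(toolz) -0.0045 t 6.425
```

View pics/crop6.png

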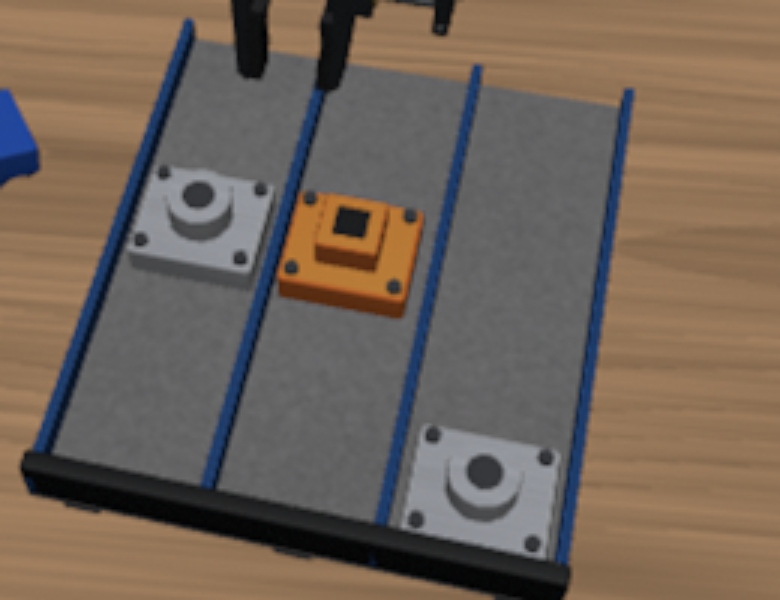

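>>> drive_tool --rows '[-0.003,-0.02,0.0,-0.002,-0.004,-0.033,0.0,-0.004,-0.004,-0.033,0.025,-0.004,-0.004,-0.033,0.046,-0.004,-0.004,-0.033,0.047,-0.004]'

```text
time: 7.05
eef_pos: [0.4654, -0.0779, 0.2694]
tool_rot: [-3.139, -0.009, 2.991]
contact_force: [0.2, 1.2, 0.0]
finger_gap: 0.352
```

```bash
python3 -c "
from h import *
where();shift(-.09,-.087,.010)
shift(.055,-.087,.010)"
```

```text
tip tray [-0.0947 -0.0872  0.0072] h 0.0075 F [0.17 1.21 0.02] gap 0.3522967682701013 t 7.05
tgt [ 0.4665 -0.0784  0.2712] shift [-0.0011 -0.0003 -0.0018] turn(toolz) -0.0001 t 7.05
tgt [ 0.6049 -0.0994  0.2337] shift [-0.1415 -0.0002  0.0344] turn(toolz) -0.0001 t 7.05
```

>>> drive_tool --rows '[-0.004,0,-0.002,0,-0.013,0,0.0005,0,-0.022,0,0.003,0,-0.031,0,0.0055,0,-0.04,0,0.0078,0]'

```text
time: 7.68
eef_pos: [0.5055, -0.0841, 0.2612]
tool_rot: [-3.139, -0.009, 2.991]
contact_force: [-2.0, 0.3, 1.9]
finger_gap: 0.352
```

```bash
python3 -c "
from h import *
where();shift(.055,-.087,.010)"
```

```text
tip tray [-0.0534 -0.0872  0.0098] h 0.0101 F [-2.    0.3   1.87] gap 0.3517195184017013 t 7.675
tgt [ 0.6049 -0.0994  0.2337] shift [-0.1008 -0.0002  0.0266] turn(toolz) -0.0001 t 7.675
```

>>> drive_tool --rows '[-0.009,0,0.0022,0,-0.018,0,0.0046,0,-0.027,0,0.007,0,-0.036,0,0.0094,0,-0.045,0,0.0118,0]'

```text
time: 8.3
eef_pos: [0.5505, -0.091, 0.2488]
tool_rot: [-3.139, -0.01, 2.991]
contact_force: [-0.7, 0.8, 1.4]
finger_gap: 0.346
```

>>> drive_tool --rows '[-0.009,0,0.0023,0,-0.018,0,0.0047,0,-0.027,0,0.0071,0,-0.036,0,0.0095,0]'

```text
time: 8.8
eef_pos: [0.5866, -0.0965, 0.2388]
tool_rot: [-3.139, -0.01, 2.991]
contact_force: [-1.7, 0.4, 1.4]
finger_gap: 0.352
```

```bash
python3 chk.py 7 scene; python3 -c "
from h import *
where();shift(.06,-.087,.0105)"
```

```text
scene sil [251. 260.] 1590 rect [ 71.8 -84.1  60.6  70.2   0.8] boss [ 0.0729 -0.0835  0.0428] plane tilt deg [-0.8 -0.3]
scene sil [360. 298.] 1743 rect [98.7 91.6 61.5 71.4  0.2] boss [0.1006 0.0908 0.0429] plane tilt deg [0.4 0. ]
scene org [326. 220.] 588 rect [-25.   13.   42.8  57.2  89.5] boss [-0.0224  0.0093  0.0453] plane tilt deg [-1.3 -0.8]
stop top x,y,z [[0.1312, -0.1266, 0.0205], [0.1376, 0.0073, 0.0276], [0.1415, 0.1317, 0.0304]]
tip tray [ 0.0327 -0.0873  0.0095] h 0.0099 F [ 1.26 -0.06  0.01] gap 0.35453546502989686 t 8.85
tgt [ 0.6097 -0.1002  0.2329] shift [-0.0226 -0.0001  0.0056] turn(toolz) -0.0001 t 8.85
```

View pics/crop7.png

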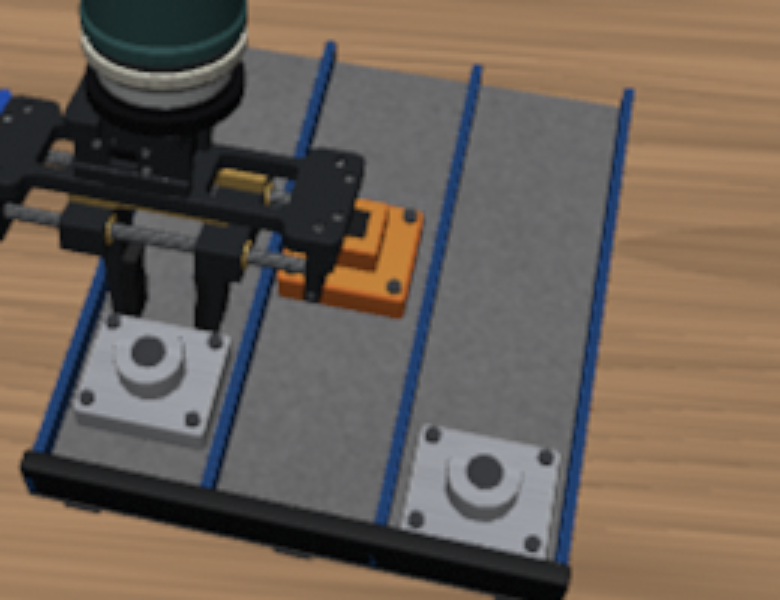

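>>> drive_tool --rows '[-0.008,0,0.0019,0,-0.016,0,0.004,0,-0.022,0,0.0056,0,-0.025,0,0.0063,0]'

```text
time: 9.35
eef_pos: [0.6125, -0.1004, 0.2318]
tool_rot: [-3.139, -0.008, 2.991]
contact_force: [-0.4, 0.6, 0.5]
finger_gap: 0.35
```

>>> drive_tool --rows '[-0.0015,0,0.0004,0,-0.0025,0,0.0007,0]'

```text
time: 9.6
eef_pos: [0.6139, -0.1007, 0.2313]
tool_rot: [-3.139, -0.012, 2.991]
contact_force: [-8.0, 0.6, 7.3]
finger_gap: 0.351
```

```bash
python3 chk.py 8 scene; python3 -c "
from h import *
where()"
```

```text
scene sil [246. 275.] 1592 rect [ 99.5 -84.1  62.1  71.2   2.4] boss [ 0.1004 -0.0836  0.0428] plane tilt deg [ 0.5 -0.4]
scene sil [360. 298.] 1756 rect [99.2 90.8 61.2 69.8  0.3] boss [0.1007 0.0907 0.0428] plane tilt deg [0.2 0.2]
scene org [327. 219.] 573 rect [-25.4  16.5  37.9  57.6  86.9] boss [-0.0221  0.0093  0.0462] plane tilt deg [-1.2 -1.1]
stop top x,y,z [[0.1314, -0.1267, 0.0208], [0.1375, 0.0078, 0.0276], [0.1415, 0.1318, 0.0302]]
tip tray [ 0.0598 -0.0873  0.0092] h 0.0096 F [-7.48  0.39  5.44] gap 0.3463066069661212 t 9.65
```

Contact force rose to about 10 N at the same x as the first cover. I'll press slightly more and then back off.

>>> drive_tool --rows '[-0.0008,0,0.0002,0,-0.0015,0,0.0004,0]'

```text
time: 9.9
eef_pos: [0.6145, -0.1007, 0.2313]
tool_rot: [-3.139, -0.015, 2.991]
contact_force: [-8.9, 1.1, 8.6]
finger_gap: 0.346
```

>>> drive_tool --rows '[0.004,0,-0.0012,0,0.012,0,-0.0038,0,0.02,0,-0.008,0,0.02,0,-0.04,0,0.02,0,-0.085,0]'

```text
time: 10.52
eef_pos: [0.5948, -0.0975, 0.3159]
tool_rot: [-3.139, -0.019, 2.991]
contact_force: [0.8, -1.0, 0.7]
finger_gap: 0.348
```

>>> drive_tool --rows '[0.05,0,-0.03,0,0.1,0,-0.06,0,0.15,0,-0.08,0,0.18,0,-0.08,0,0.18,0,-0.08,0]'

```text
time: 11.15
eef_pos: [0.4166, -0.0701, 0.3998]
tool_rot: [-3.139, -0.016, 2.99]
contact_force: [0.6, 0.3, -0.2]
finger_gap: 0.347
```

```bash
python3 chk.py 9 scene side; python3 -c "
from h import *
where()"
```

```text
scene sil [246. 275.] 1464 rect [ 99.9 -83.1  61.4  73.3   1.7] boss [ 0.1005 -0.0835  0.0426] plane tilt deg [ 0.3 -0.1]
scene sil [360. 299.] 1644 rect [99.  90.8 60.4 69.8  0.1] boss [0.1007 0.0909 0.0427] plane tilt deg [0.3 0.1]
scene org [317. 217.] 984 rect [-26.1  -0.4  69.9  58.3  88.7] boss [-0.0249  0.0001  0.0427] plane tilt deg [-0.7 -0.1]
stop top x,y,z [[0.131, -0.1272, 0.0208], [0.1375, 0.0081, 0.0276], [0.1414, 0.1317, 0.0303]]
side sil [285. 153.] 778 rect [101.2  91.4  69.3  79.6   0.8] boss [0.0965 0.0864 0.0402] plane tilt deg [1.  0.4]
side sil [336. 209.] 1019 rect [101.3 -86.1  69.8  73.1   0.7] boss [ 0.0964 -0.0884  0.0403] plane tilt deg [0.8 0.4]
side org [262. 200.] 348 rect [-28.9 -29.4  59.3  26.1  12. ] boss [-0.0209 -0.0095  0.04  ] plane tilt deg [-0.9  5.5]
stop top x,y,z [[0.127, -0.1346, 0.0206], [0.1304, -0.0191, 0.0247], [0.1361, 0.1067, 0.0272]]
tip tray [-0.1755 -0.0868  0.1204] h 0.1246 F [-0.14  1.18 -0.15] gap 0.3472372985409415 t 11.25
```

View pics/crop9.png

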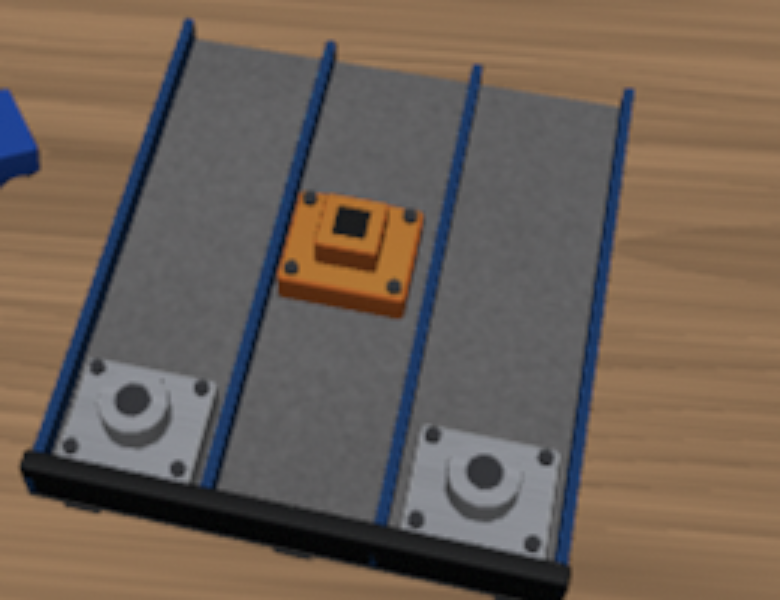

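View pics/side9.png

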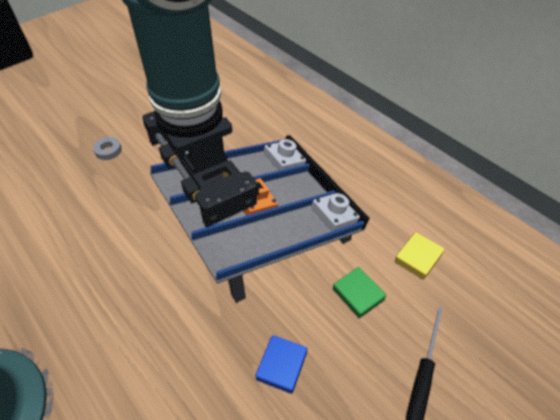

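Run:
```python
from h import *
for c in ('scene','side'):
    im=np.load(f'pics/{c}9.npz')['im']; m=ctrl.camera_model(c); K=m['camera_matrix']; Rc=R.from_euler('xyz',m['attitude']).as_matrix()
    g=im.min(2); P,_,d=cloud(c+'9',c); q=(P-O)@F
    for yc in (-.087,.09):
        reg=(abs(q[...,0]-.1)<.032)&(abs(q[...,1]-yc)<.036)&(abs(q[...,2]-.022)<.005)
        med=np.median(g[reg]); mk=(reg&(g<med-40)).astype(np.uint8)
        n,lab,st,ce=cv2.connectedComponentsWithStats(mk)
        for i in range(1,n):
            if st[i,4]<4: continue
            v,u=np.nonzero(lab==i); w=med-g[v,u].astype(float); u=(u*w).sum()/w.sum(); v=(v*w).sum()/w.sum()
            ray=Rc@np.array([(u-K[0,2])/K[0,0],-(v-K[1,2])/K[1,1],-1]); o=F.T@(m['xyz']-O); r=F.T@ray
            p=o+r*(.022-o[2])/r[2]; print(c,yc,st[i,4],(u.round(1),v.round(1)),(p*1000).round(1))
```

```text
scene -0.087 23 (np.float64(232.0), np.float64(256.7)) [  74.9 -113.7   22. ]
scene -0.087 18 (np.float64(266.8), np.float64(263.7)) [ 74.9 -57.5  22. ]
scene -0.087 15 (np.float64(223.0), np.float64(283.2)) [ 121.4 -113.8   22. ]
scene -0.087 6 (np.float64(238.4), np.float64(281.7)) [113.8 -91.6  22. ]
scene -0.087 5 (np.float64(245.9), np.float64(283.0)) [113.4 -80.   22. ]
scene -0.087 18 (np.float64(258.5), np.float64(291.1)) [121.8 -57.8  22. ]
scene -0.087 6 (np.float64(239.9), np.float64(291.6)) [128.9 -84.8  22. ]
scene 0.09 20 (np.float64(343.6), np.float64(279.5)) [75.4 61.9 22. ]
scene 0.09 21 (np.float64(381.3), np.float64(287.1)) [ 75.3 118.2  22. ]
scene 0.09 5 (np.float64(349.0), np.float64(299.3)) [105.1  75.1  22. ]
scene 0.09 23 (np.float64(338.1), np.float64(307.8)) [121.7  62.2  22. ]
scene 0.09 5 (np.float64(361.1), np.float64(308.0)) [114.6  94.4  22. ]
scene 0.09 18 (np.float64(376.8), np.float64(315.6)) [121. 118.  22.]
side -0.087 19 (np.float64(339.0), np.float64(191.7)) [131.5 -53.5  22. ]
side -0.087 4 (np.float64(345.4), np.float64(196.4)) [135.5 -69.1  22. ]
side -0.087 11 (np.float64(317.6), np.float64(199.8)) [ 75.8 -57.8  22. ]
side -0.087 82 (np.float64(355.3), np.float64(209.7)) [ 130.3 -105.7   22. ]
side -0.087 14 (np.float64(332.8), np.float64(210.1)) [ 86.8 -90.9  22. ]
side -0.087 8 (np.float64(335.9), np.float64(220.2)) [  75.9 -114.3   22. ]
side 0.09 8 (np.float64(289.3), np.float64(138.6)) [132.8 124.9  22. ]
side 0.09 11 (np.float64(268.7), np.float64(144.9)) [ 75.9 118.1  22. ]
side 0.09 67 (np.float64(301.9), np.float64(153.2)) [130.1  72.7  22. ]
side 0.09 8 (np.float64(281.5), np.float64(153.1)) [87.3 85.8 22. ]
side 0.09 10 (np.float64(289.3), np.float64(155.0)) [100.1  75.5  22. ]
side 0.09 6 (np.float64(283.1), np.float64(161.5)) [75.1 61.1 22. ]
```

The hole centres agree to within about 0.8 mm across each cover, so both are square and at the same x. Handing in.

```bash
python3 -c "
from plant import ctrl
print(ctrl.close_job())"
```

```text
the job is handed in; nothing more can be done
None
```

Both aluminium covers are down against the black stop, and the job was handed in at about 11 s of the 54 s allowed. I pushed each one down its lane with two partly closed fingers on the back of the flange. At the stop the contact force rose to about 16 N on the first cover and 12 N on the second. I then backed off up the slope and lifted clear.

**Position:** The scene camera puts the cover centres at x ≈ 99–101 mm, against a target of 100 mm.

**Flat and square:** Measured tilt is 0.3° or less. Bolt-hole rows are square to the stop within about 0.8 mm over 56 mm.

**Dummy:** It is unmoved to within 1 mm.

**Disagreements:**
- The side camera reads about 4 mm lower in x than the scene camera. It shows the same offset on the stop, so I put it down to calibration.
- One rectangle fit suggested about 2° of twist on the left cover in the scene view. The hole centres did not bear that out.

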